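# Put the casting flasks on their own sprue bases

## Robot

A 7-joint arm with a two-finger parallel gripper is mounted at the origin on a cart in front of the work surface, level with it; the furniture and walls round the work are solid. World frame = base frame: x ahead of the robot, y to its left, z up, the work surface at z = 0. Lengths are in m, angles in rad, forces in N, time in s.
With the tool pointing down it reaches from about 0.4 to 0.85 m from the base axis. Payload 4.5 kg.
Tool frame: the origin (TCP) lies between the finger pads; the fingertips stand env.nose_length ahead of it and the grasp point (between the pads) lies 8 mm behind it (env.nose_length is the distance from the TCP to the fingertips, in m); z points along the fingers, y is the line along which they close (so a half turn about z gives the same grasp; the last joint's range is limited). The gripper opens to 88 mm and grips with 3 to 60 N. Pads are 18 mm wide; open, the fingers measure 123 mm over their backs; the gripper's body (75 mm by 187 mm) begins 45 mm behind the grasp point.
Start: joints at [-1.226, 0.689, -0.195, 1.565, 0.157, 0.902, -0.215], TCP at [0.191, 0.595, 0.25] pointing down, gripper open.
Joint ranges: [-3.01, 3.01], [-0.46, 2.08], [-1.47, 1.51], [0.13, 2.56], [-1, 4.14], [0.04, 2.09], [-2.66, 2.66]. Speed limits (rad/s): [2.57, 2.57, 3.14, 3.14, 3.14, 3.14, 3.14].

## Interface

Orientations are given as a rotation vector (axis times angle).
In Python, from station import env, vision, job_done gives the robot as it stands.
- The arm moves only by the tool step_arm, never from a script. Its argument "moves" is one flat list of numbers, 7 for each row, row after row: the shift along the world's x, y, z in shares of 0.4 m (1.0 is 0.4 m), then the turn, a rotation vector about the world's x, y, z in a scale on which 1.0 is 120 degrees, then the closure, from -1 (fully open) to 1 (shut). In form: [dx, dy, dz, ax, ay, az, fingers, dx, dy, dz, ax, ay, az, fingers, ...]. A call has 1 to 12 rows; each row is the pose to reach, as a shift and turn from the pose commanded when the call began; what a row does not reach only later rows make up. A row lasts 1/10 s, in which the tool goes at most 50 mm and 8.59 degrees, less where a joint would pass 70% of its speed; a pose out of reach is approached as far as the arm can. No shift or turn number may pass 1 either way. A call with a gripper value outside its range is refused whole. The fingers move at their own pace and stop on an object; "newtons" is the grip in N (left out, the last holds). Time passes only in rows, so rows that repeat a pose let the fingers close. It gives the time, the measured TCP pose, the force, the opening and the grip force at its end, in the units of the state.
- env.state(): the state, without advancing time (a new reading comes with each control period).
- vision.camera(name): name is "side" or "top" or "wrist"; returns a dict with "color" (480x640x3 uint8, red, green, blue), "range_z" (480x640 float32, m along the optical axis (not along the pixel's ray), 0 where there is no reading), "camera_matrix" (3x3 intrinsics, pixels), "xyz" and "rotation" of the camera in the world. Camera axes: x right, y down, z forward; pixel columns grow to the right and rows downward; lengths in m; the calibration is good to about 2 mm. The wrist camera is an equidistant fisheye: a pixel r from the principal point sees the ray r / f radians off the axis. A picture is of the moment at which its call begins.
- job_done(): hands the job in; it is judged then, once.
The state is a dict: "clock": time; "joints": joint angles; "qvel": joint speeds; "joint_torque": joint torques, N m; "ee_pos": TCP position; "eef_rot": TCP orientation; "contact_force": force on the tool from outside, world axes, zero at the start; "ft_torque": the same for the moment, N m; "gripper_width": finger opening in m; "grasp_force": force on a finger pad.
Only numpy, scipy, OpenCV 4.12 (cv2) and the standard library are available. Lean on these libraries where they do the work, as an engineer would, in place of code of your own. Each camera call takes 0.05 s, during which the arm holds its last target. There are 200 camera calls.

## Task

The three steel casting flasks are standing on the wrong grey sprue bases: move each one to the base of its own size (large to large, middle to middle, small to small) so that it stands upright, down on the floor of the recess, inside the rim. All bases are taken, so park a flask on the honeycomb soldering block meanwhile, which must be empty again at the end. Set the flasks down without dropping or tipping them, never stand one on the bare bench, and leave the flux jar, the borax cone and the doming block where they are.

Things in the scene. Friction and masses are not known exactly. Their poses are not given: they have to be found in the camera images.
- flask_large: largest of three upright steel casting flasks: plain open tube with a rusty brown surface, 62 mm outer diameter, 64 mm high, wall about 4 mm, 0.3 kg; at the start it stands perched on the rim of the smallest base, 16 mm above the bench. Round: can be gripped across its outside in any direction. Origin: centre of its underside; z along the tube, up
- flask_medium: middle one of the casting flasks: plain open tube of grey steel, 48 mm outer diameter, 51 mm high, 0.22 kg; at the start it stands in the recess of the largest base. Round, gripped across its outside in any direction, above the base's rim. Origin: centre of its underside; z up
- flask_small: smallest of the casting flasks: plain open tube of plain steel, 34 mm outer diameter, 44 mm high, wall 3 mm, 0.12 kg; at the start it stands in the recess of the middle base. Round, gripped across its outside in any direction, above the base's rim. Origin: centre of its underside; z up
- base_large: the largest of three grey sprue bases, fixed to the bench: a round dish with a low foot flange 104 mm across (4 mm high), rim 92 mm across and 16 mm high, flat recess 76 mm in diameter with its floor 6 mm above the bench and a button 10 mm wide, 3.5 mm high in the middle. Origin: centre of the underside, on the bench; z up. Home of the large flask
- base_medium: the middle one of three grey sprue bases, fixed to the bench: a round dish with a low foot flange 88 mm across (4 mm high), rim 76 mm across and 16 mm high, flat recess 60 mm in diameter with its floor 6 mm above the bench and a button 10 mm wide, 3.5 mm high in the middle. Origin: centre of the underside, on the bench; z up. Home of the middle flask
- base_small: the smallest of three grey sprue bases, fixed to the bench: a round dish with a low foot flange 74 mm across (4 mm high), rim 62 mm across and 16 mm high, flat recess 48 mm in diameter with its floor 6 mm above the bench and a button 10 mm wide, 3.5 mm high in the middle. Origin: centre of the underside, on the bench; z up. Home of the small flask
- park_block: the free spot: flat off-white honeycomb soldering block, 66 x 105 mm, 13 mm high, fixed to the bench, empty at the start. Origin: centre of its underside, on the bench; y along the 105 mm side; its top is 13 mm above
- flux_jar: bystander, loose: white jar with a black cap, 44 mm diameter, 54 mm high; origin: centre of its underside
- borax_cone: bystander, loose: white blunt cone, 27 mm diameter at its foot, 36 mm high; origin: centre of its underside
- dapping_block: bystander, loose: steel doming block, a 45 mm cube with round hollows; origin: centre of its underside
Mind the look-alikes: they are no part of the job. Leave any red look-alike of the base_medium alone.

How it is judged:
At the end, for the whole second after the job is handed in: Each flask stands in the recess of its own base: axis within 10 mm of the base centre, underside under 10 mm above the base underside, upright within 0.1 rad, released, at rest; block empty; jar, cone and doming block within 25 mm of their start; no flask was dropped, tipped or on the bench (horizontal distance between flask_large and base_large below 0.01 m and z of flask_large in the frame of base_large below 0.01 m and angle between each of flask_large, flask_medium, flask_small's own z axis and vertical below 0.1 rad and linear speed of each of flask_large, flask_medium, flask_small below 0.02 m/s and contact force between the fingers and flask_large below 0.1 N and horizontal distance between flask_medium and base_medium below 0.01 m and z of flask_medium in the frame of base_medium below 0.01 m and contact force between the fingers and flask_medium below 0.1 N and horizontal distance between flask_small and base_small below 0.01 m and z of flask_small in the frame of base_small below 0.01 m and contact force between the fingers and flask_small below 0.1 N and distance of each of flux_jar, borax_cone, dapping_block from where it was at the start of the episode below 0.025 m); the robot touches nothing.
It fails at once if a flask stood on the bare bench (height (world z) of any of flask_large, flask_medium, flask_small below 0.003 m).
It fails at once if a flask was tipped over (angle between any of flask_large, flask_medium, flask_small's own z axis and vertical above 0.7 rad).
It fails at once if a flask was dropped or thrown ((contact force between the fingers and flask_large below 0.1 N and linear speed of flask_large above 0.7 m/s) or (contact force between the fingers and flask_medium below 0.1 N and linear speed of flask_medium above 0.7 m/s) or (contact force between the fingers and flask_small below 0.1 N and linear speed of flask_small above 0.7 m/s)).
It fails at once if the jar, cone or doming block was pushed away (distance of any of flux_jar, borax_cone, dapping_block from where it was at the start of the episode above 0.025 m).
It also fails if it takes over 93 s, if anything falls off the work surface, if the arm or the gripper's body presses on something with over 40 N, if the wrist force passes 120 N, or if a joint passes its speed limit or range.

## Working session

There is one attempt and no reset: what is moved stays moved. The work goes in short steps, Python scripts to look and compute and a tool call to move; the robot and the scene stay as the last step left them, time stands still between calls to the robot, and variables do not carry over. Pictures are saved under pics/ and viewed, at most 14 in all, crops included, and the job is handed in when it is done.

Besides the shell and the picture viewer there is one more tool, called after "Call:" in YAML: its name, and indented under it one key for each argument. step_arm: Moves the arm, as the interface text tells. Its arguments: {"type":"object","properties":{"moves":{"type":"array","items":{"type":"number"}},"newtons":{"type":"number"}},"required":["moves"]}

```bash
mkdir -p pics; python3 - <<'E'
from station import env, vision
import cv2, numpy as np
print(env.state(), env.nose_length)
for n in ("top","side"):
    c=vision.camera(n); np.savez(f"pics/{n}0.npz",**c)
    cv2.imwrite(f"pics/{n}0.png",c["color"][:,:,::-1]); print(n,c["camera_matrix"],c["xyz"],c["rotation"])
E
```

```text
{'clock': 0.0, 'joints': array([-1.22620628,  0.68996372, -0.19452324,  1.56634908,  0.15733082,
        0.90247753, -0.21511839]), 'qvel': array([-0.00027669, -0.00013468,  0.00071727,  0.00090009, -0.00043718,
       -0.00082423, -0.00018776]), 'joint_torque': array([-8.28533830e-04, -5.27567160e+01, -1.26691125e+00, -1.53437126e+01,
       -5.25531534e-02,  6.44589352e-03,  1.68707616e-04]), 'ee_pos': array([0.19099352, 0.59446444, 0.24892155]), 'eef_rot': array([-4.86060791e-01, -3.10362952e+00,  2.82328537e-03]), 'contact_force': array([-0.27390896,  0.75368864,  0.18753979]), 'ft_torque': array([ 0.05522075, -0.01624904, -0.01570888]), 'grasp_force': 0.0, 'gripper_width': 0.08795710996590578} 0.011
top [[576.13429908   0.         314.55980238]
 [  0.         576.13429908 230.91460285]
 [  0.           0.           1.        ]] [ 0.18501588 -0.00839624  1.49960192] [-2.12062177  2.11129291 -0.21656371]
side [[453.13065008   0.         315.61092655]
 [  0.         453.13065008 239.30736022]
 [  0.           0.           1.        ]] [ 0.07794245 -0.62015977  0.66042668] [-2.19597806  0.65322194 -0.3283064 ]
```

View pics/top0.png

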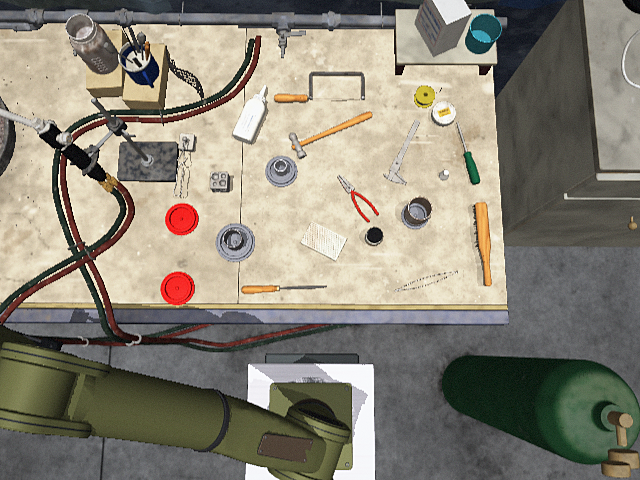

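View pics/side0.png

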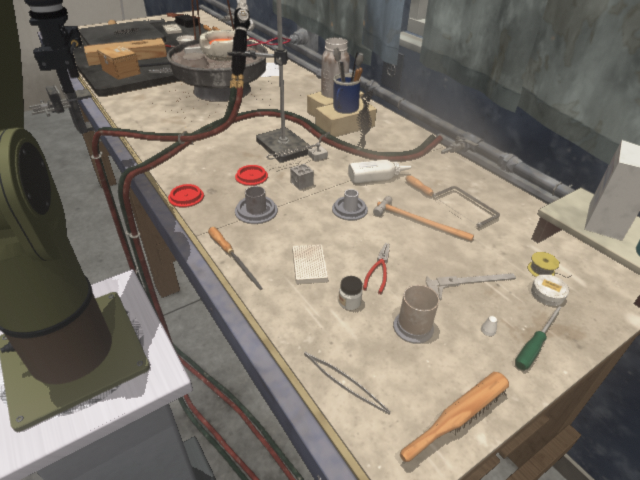

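The top view shows the large base with the medium flask at (235,242), the medium base with the small flask at (282,171), and the large flask on the small base at (416,212). The block is at (324,241), the jar at (374,236), the cone at (444,174) and the doming block at (219,182). The red dishes at (181,219) and (178,288) are decoys.

```bash
cat > h.py <<'E'
import numpy as np, cv2
from scipy.spatial.transform import Rotation as R
from scipy.optimize import least_squares
def cloud(c):
    K=c["camera_matrix"]; z=c["range_z"]; v,u=np.indices(z.shape)
    p=np.stack([(u-K[0,2])/K[0,0]*z,(v-K[1,2])/K[1,1]*z,z],-1)
    r=np.asarray(c["rotation"]); M=r if r.shape==(3,3) else R.from_rotvec(r).as_matrix()
    w=p@M.T+np.asarray(c["xyz"]); w[z<=0]=np.nan; return w
def ring(w,c0,zlo,zhi,rmax):
    d=np.linalg.norm(w[...,:2]-c0,axis=-1); m=(d<rmax)&(w[...,2]>zlo)&(w[...,2]<zhi)
    p=w[m][:,:2]
    if len(p)<5: return None
    (x,y),r=cv2.minEnclosingCircle(p.astype(np.float32)); return round(x,4),round(y,4),round(r,4),len(p)
E
python3 - <<'E'
from h import *
T=np.load("pics/top0.npz");S=np.load("pics/side0.npz");wt=cloud(T);ws=cloud(S)
pts=dict(bl=(235,242),bm=(282,171),fl=(416,212),park=(324,241),jar=(374,236),cone=(444,174),dap=(219,182))
rough={k:wt[v,u] for k,(u,v) in pts.items()}
for k,v in rough.items(): print(k,v.round(4))
for k,q,zs in [("medflask","bl",(.052,.062,.035)),("bl","bl",(.012,.02,.06)),("smallflask","bm",(.045,.055,.03)),("bm","bm",(.012,.02,.05)),("largeflask","fl",(.074,.086,.045)),("bs","fl",(.008,.02,.05)),("bsflange","fl",(.002,.02,.05)),("jar","jar",(.045,.06,.04)),("cone","cone",(.01,.045,.03)),("dap","dap",(.035,.05,.045)),("park","park",(.008,.018,.08))]:
    print(k,ring(wt,rough[q][:2],*zs),ring(ws,rough[q][:2],*zs))
for n,w in(("t",wt),("s",ws)):
    d=np.linalg.norm(w[...,:2]-rough["park"][:2],axis=-1);m=(d<.075)&(w[...,2]>.008)&(w[...,2]<.018)
    print(n,cv2.minAreaRect(w[m][:,:2].astype(np.float32)*1000))
    for q in("bl","bm","fl"):
        d=np.linalg.norm(w[...,:2]-rough[q][:2],axis=-1);z=w[...,2][d<.06];print(q,np.histogram(z,bins=np.arange(-.004,.09,.004))[0])
E
```

```text
bl [0.4592 0.1981 0.011 ]
bm [0.6436 0.0758 0.045 ]
fl [ 0.5424 -0.2799  0.0115]
park [ 0.4625 -0.0356  0.0139]
jar [ 0.4674 -0.1621  0.0598]
cone [ 0.6408 -0.3532  0.0344]
dap [0.613  0.2406 0.0441]
medflask (0.4623, 0.1995, 0.0248, 50) (0.4598, 0.1983, 0.0264, 78)
bl (0.4601, 0.1988, 0.0493, 282) (0.4594, 0.1959, 0.0463, 234)
smallflask (0.6585, 0.0807, 0.0174, 38) (0.6565, 0.0789, 0.0181, 54)
bm (0.6557, 0.081, 0.0396, 201) (0.6555, 0.0793, 0.0391, 190)
largeflask (0.5378, -0.2766, 0.0316, 90) (0.5373, -0.2793, 0.0324, 242)
bs (0.5408, -0.2787, 0.0464, 183) (0.535, -0.2774, 0.0328, 175)
bsflange (0.5423, -0.2798, 0.05, 462) (0.5416, -0.2823, 0.048, 439)
jar (0.4745, -0.1642, 0.0211, 190) (0.4724, -0.1659, 0.021, 318)
cone (0.6443, -0.3593, 0.0146, 75) (0.6442, -0.3612, 0.0125, 188)
dap (0.6203, 0.2419, 0.0308, 272) (0.6195, 0.2382, 0.0329, 210)
park (0.4625, -0.0296, 0.0755, 806) (0.4641, -0.0364, 0.0602, 1051)
t ((463.9769287109375, -33.1478271484375), (119.71407318115234, 131.03623962402344), 28.43375587463379)
bl [190 327 352 191 169 113  47   8  14  12  16  14  12  17  20  19  13   2
   0   0   0   0   0]
bm [292 355 273 121 129  86  29  13  10   8  11  15  17  23  12   2   0   0
   0   0   0   0   0]
fl [267 385 239  77  59  49  31  21  12  17  21  22  20  16  26  20  23  20
  22  29  37  32   7]
s ((464.5769958496094, -34.411094665527344), (108.57357788085938, 64.91123962402344), 62.77812194824219)
bl [207 196 185 100 191  43  27  38  33  51  50  53  48  49  65  13   0   0
   0   0   0   0   0]
bm [437 190 156  69 159  33  20  19  20  30  33  34  45  23   0   0   0   0
   0   0   0   0   0]
fl [853 478 164  53  70  52  71  80  75  87  89  93  99  99 106  97 110 112
 105 115 159  24   0]
```

Careful with the scale: shifts go in shares of 0.4 m and turns go in shares of 120 degrees. That gives: -0.397 m / 0.4 = -0.9925, 0.27 m / 0.4 = 0.675.

Call:
step_arm:
  moves: [0.075, -0.1, 0, 0, 0, 0, -1, 0.15, -0.2, -0.025, 0, 0, 0, -1, 0.225, -0.3, -0.05, 0, 0, 0, -1, 0.3, -0.4, -0.075, 0, 0, 0, -1, 0.375, -0.5, -0.1, 0, 0, 0, -1, 0.45, -0.6, -0.125, 0, 0, 0, -1, 0.525, -0.7, -0.125, 0, 0, 0, -1, 0.6, -0.825, -0.125, 0, 0, 0, -1, 0.65, -0.925, -0.125, 0, 0, 0, -1, 0.675, -0.9925, -0.125, 0, 0, 0, -1, 0.675, -0.9925, -0.125, 0, 0, 0, -1, 0.675, -0.9925, -0.125, 0, 0, 0, -1]
  newtons: 25

```text
clock: 1.3
ee_pos: [0.4613, 0.1974, 0.1996]
eef_rot: [-0.49, -3.103, -0.0]
contact_force: [-0.6, 1.6, -0.2]
gripper_width: 0.0881
grasp_force: 0.0
```

```bash
python3 - <<'E'
from h import *
from station import env, vision
s=env.state(); print(s["ee_pos"],s["eef_rot"])
c=vision.camera("wrist"); np.savez("pics/w1.npz",**c); cv2.imwrite("pics/w1.png",c["color"][:,:,::-1]); print(c["camera_matrix"],c["xyz"],c["rotation"])
E
```

```text
[0.46125257 0.19741659 0.19955607] [-4.89622104e-01 -3.10273957e+00 -1.83667140e-04]
[[371.64829954   0.         315.21197827]
 [  0.         371.64829954 241.08939908]
 [  0.           0.           1.        ]] [0.39498324 0.21829106 0.33546704] [2.35182282 1.70915552 0.23731514]
```

View pics/w1.png

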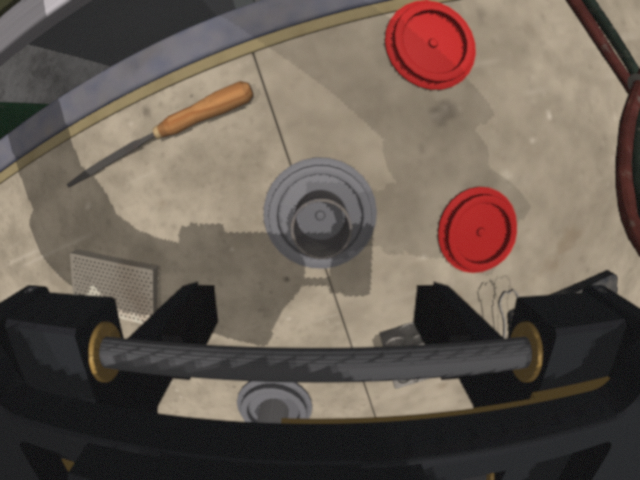

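The wrist view shows the medium flask's rim centred at about (320,220), in its base at (320,212), roughly midway between the fingers. I'll measure it with fisheye depth.

```bash
cat >> h.py <<'E'
def wcloud(c):
    K=c["camera_matrix"]; z=c["range_z"].astype(float); v,u=np.indices(z.shape)
    a=(u-K[0,2])/K[0,0]; b=(v-K[1,2])/K[1,1]; t=np.hypot(a,b)
    s=np.where(t>1e-9,np.tan(t)/np.maximum(t,1e-9),1)
    w=(np.stack([a*s*z,b*s*z,z],-1))@R.from_rotvec(c["rotation"]).as_matrix().T+c["xyz"]; w[(z<=0)|(t>1.3)]=np.nan; return w
E
python3 - <<'E'
from h import *
w=wcloud(np.load("pics/w1.npz"))
for c,zs in [((.46,.198),(.05,.062,.035)),((.46,.198),(.012,.02,.055)),((.46,.198),(.002,.012,.06)),((.656,.08),(.012,.02,.05))]: print(ring(w,c,*zs))
E
```

```text
(0.4623, 0.2006, 0.0246, 766)
(0.4614, 0.2002, 0.0462, 2835)
(0.4601, 0.1979, 0.06, 5585)
(0.6563, 0.0819, 0.0378, 885)
```

To row units: -0.164 m / 0.4 = -0.41, -0.08 m / 0.4 = -0.2.

Call:
step_arm:
  moves: [0.0025, 0.005, -0.1, 0, 0, 0, -1, 0.0025, 0.005, -0.2, 0, 0, 0, -1, 0.0025, 0.005, -0.3, 0, 0, 0, -1, 0.0025, 0.005, -0.375, 0, 0, 0, -1, 0.0025, 0.005, -0.41, 0, 0, 0, -1, 0.0025, 0.005, -0.41, 0, 0, 0, -1, 0.0025, 0.005, -0.41, 0, 0, 0, 1, 0.0025, 0.005, -0.41, 0, 0, 0, 1, 0.0025, 0.005, -0.41, 0, 0, 0, 1, 0.0025, 0.005, -0.41, 0, 0, 0, 1, 0.0025, 0.005, -0.41, 0, 0, 0, 1, 0.0025, 0.005, -0.41, 0, 0, 0, 1]
  newtons: 25

```text
clock: 2.55
ee_pos: [0.4626, 0.2005, 0.0362]
eef_rot: [0.486, 3.103, 0.002]
contact_force: [0.0, 0.5, 3.8]
gripper_width: 0.0474
grasp_force: 25.0
```

To row units: -0.234 m / 0.4 = -0.585, 0.002 m / 0.4 = 0.005.

Call:
step_arm:
  moves: [0, 0, 0.0375, 0, 0, 0, 1, 0, 0, 0.1, 0, 0, 0, 1, 0, 0, 0.175, 0, 0, 0, 1, 0, -0.05, 0.2, 0, 0, 0, 1, 0.0025, -0.125, 0.2, 0, 0, 0, 1, 0.0025, -0.2125, 0.2, 0, 0, 0, 1, 0.005, -0.3, 0.2, 0, 0, 0, 1, 0.005, -0.3875, 0.2, 0, 0, 0, 1, 0.005, -0.475, 0.2, 0, 0, 0, 1, 0.005, -0.55, 0.2, 0, 0, 0, 1, 0.005, -0.585, 0.2, 0, 0, 0, 1, 0.005, -0.585, 0.175, 0, 0, 0, 1]

```text
clock: 3.75
ee_pos: [0.4641, -0.037, 0.1059]
eef_rot: [0.495, 3.101, -0.002]
contact_force: [-0.0, 0.2, -1.9]
gripper_width: 0.0469
grasp_force: 24.9
```

To row units: -0.062 m / 0.4 = -0.155, -0.06 m / 0.4 = -0.15.

Call:
step_arm:
  moves: [0, 0, -0.05, 0, 0, 0, 1, 0, 0, -0.1, 0, 0, 0, 1, 0, 0, -0.13, 0, 0, 0, 1, 0, 0, -0.1425, 0, 0, 0, 1, 0, 0, -0.15, 0, 0, 0, 1, 0, 0, -0.155, 0, 0, 0, 1, 0, 0, -0.155, 0, 0, 0, 1]

```text
clock: 4.45
ee_pos: [0.4643, -0.0336, 0.0439]
eef_rot: [0.486, 3.103, 0.001]
contact_force: [0.8, -0.7, -2.5]
gripper_width: 0.0471
grasp_force: 24.9
```

To row units: -0.0015 m / 0.4 = -0.0038, -0.001 m / 0.4 = -0.0025.

Call:
step_arm:
  moves: [0, 0, -0.0025, 0, 0, 0, 1, 0, 0, -0.0038, 0, 0, 0, 1, 0, 0, -0.0038, 0, 0, 0, 1]

```text
clock: 4.75
ee_pos: [0.4644, -0.0339, 0.0432]
eef_rot: [0.486, 3.102, 0.001]
contact_force: [-0.3, 0.8, 5.6]
gripper_width: 0.0471
grasp_force: 24.9
```

Contact. Release and rise, then head for the large flask.

To row units: 0.157 m / 0.4 = 0.3925, 0.14 m / 0.4 = 0.35.

Call:
step_arm:
  moves: [0, 0, 0, 0, 0, 0, 0.3, 0, 0, 0, 0, 0, 0, -0.3, 0, 0, 0, 0, 0, 0, -1, 0, 0, 0, 0, 0, 0, -1, 0, 0, 0, 0, 0, 0, -1, 0, 0, 0, 0, 0, 0, -1, 0, 0, 0.05, 0, 0, 0, -1, 0, 0, 0.15, 0, 0, 0, -1, 0, 0, 0.25, 0, 0, 0, -1, 0, 0, 0.35, 0, 0, 0, -1, 0, 0, 0.3925, 0, 0, 0, -1, 0, 0, 0.3925, 0, 0, 0, -1]

```text
clock: 5.95
ee_pos: [0.4655, -0.0341, 0.2015]
eef_rot: [0.487, 3.099, 0.001]
contact_force: [0.3, -0.5, 0.5]
gripper_width: 0.0879
grasp_force: 0.0
```

To row units: -0.243 m / 0.4 = -0.6075, -0.238 m / 0.4 = -0.595.

Call:
step_arm:
  moves: [0.025, -0.075, 0, 0, 0, 0, -1, 0.05, -0.175, 0, 0, 0, 0, -1, 0.075, -0.275, 0, 0, 0, 0, -1, 0.1, -0.375, 0, 0, 0, 0, -1, 0.125, -0.475, 0, 0, 0, 0, -1, 0.15, -0.55, 0, 0, 0, 0, -1, 0.175, -0.595, 0, 0, 0, 0, -1, 0.185, -0.6075, 0, 0, 0, 0, -1, 0.185, -0.6075, 0, 0, 0, 0, -1, 0.185, -0.6075, 0, 0, 0, 0, -1]

```text
clock: 6.95
ee_pos: [0.5376, -0.2749, 0.1985]
eef_rot: [-0.482, -3.102, -0.002]
contact_force: [-1.2, 0.4, 0.6]
gripper_width: 0.0881
grasp_force: 0.0
```

```bash
python3 - <<'E'
from h import *
from station import env, vision
s=env.state(); print(s["ee_pos"],s["eef_rot"])
c=vision.camera("wrist"); np.savez("pics/w2.npz",**c); cv2.imwrite("pics/w2.png",c["color"][:,:,::-1])
w=wcloud(c)
for c,zs in [((.5375,-.278),(.074,.084,.045)),((.5375,-.278),(.012,.018,.045)),((.5375,-.278),(.002,.006,.045)),((.4645,-.034),(.055,.07,.035))]: print(ring(w,c,*zs))
E
```

```text
[ 0.53764459 -0.27491137  0.19851429] [-4.82430544e-01 -3.10243344e+00 -2.11174693e-03]
(0.5381, -0.2763, 0.0317, 1185)
(0.5365, -0.2768, 0.0314, 929)
(0.5375, -0.278, 0.045, 738)
(0.4643, -0.0353, 0.0249, 939)
```

View pics/w2.png

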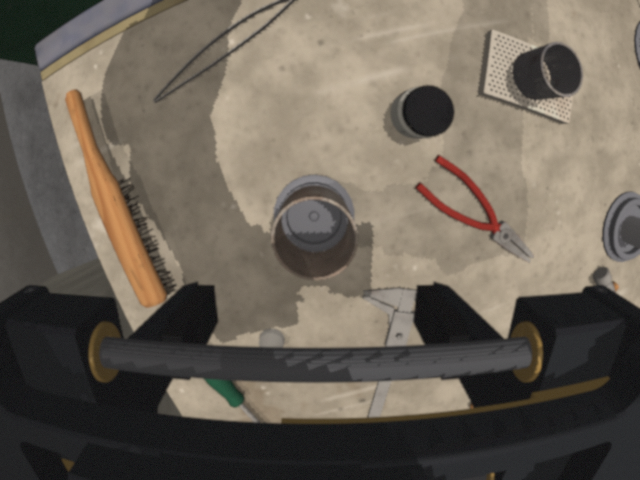

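Both views agree: the medium flask stands on the block at (548,72) in the picture, and the large flask is at (314,235), between the fingers.

To row units: -0.1445 m / 0.4 = -0.3613, -0.08 m / 0.4 = -0.2.

Call:
step_arm:
  moves: [0, 0, -0.1, 0, 0, 0, -1, 0, 0, -0.2, 0, 0, 0, -1, 0, 0, -0.2875, 0, 0, 0, -1, 0, 0, -0.3363, 0, 0, 0, -1, 0, 0, -0.3613, 0, 0, 0, -1, 0, 0, -0.3613, 0, 0, 0, -1, 0, 0, -0.3613, 0, 0, 0, 1, 0, 0, -0.3613, 0, 0, 0, 1, 0, 0, -0.3613, 0, 0, 0, 1, 0, 0, -0.3613, 0, 0, 0, 1, 0, 0, -0.3613, 0, 0, 0, 1]
  newtons: 30

```text
clock: 8.1
ee_pos: [0.5389, -0.2767, 0.0558]
eef_rot: [0.486, 3.102, 0.0]
contact_force: [0.0, 1.3, 6.2]
gripper_width: 0.0616
grasp_force: 30.0
```

To row units: 0.26 m / 0.4 = 0.65, 0.11 m / 0.4 = 0.275.

Call:
step_arm:
  moves: [0, 0, 0.0375, 0, 0, 0, 1, 0, 0, 0.1, 0, 0, 0, 1, 0, 0, 0.175, 0, 0, 0, 1, 0, 0, 0.25, 0, 0, 0, 1, 0, 0.05, 0.275, 0, 0, 0, 1, 0, 0.125, 0.275, 0, 0, 0, 1, 0, 0.2125, 0.275, 0, 0, 0, 1, 0, 0.3, 0.275, 0, 0, 0, 1, -0.025, 0.3875, 0.275, 0, 0, 0, 1, -0.05, 0.475, 0.275, 0, 0, 0, 1, -0.075, 0.5625, 0.275, 0, 0, 0, 1, -0.1, 0.65, 0.275, 0, 0, 0, 1]

```text
clock: 9.3
ee_pos: [0.4965, -0.0148, 0.1647]
eef_rot: [-0.485, -3.103, -0.0]
contact_force: [0.5, 0.9, -3.3]
gripper_width: 0.0611
grasp_force: 30.0
```

To row units: 0.2155 m / 0.4 = 0.5388, 0.21 m / 0.4 = 0.525.

Call:
step_arm:
  moves: [-0.025, 0.0875, 0, 0, 0, 0, 1, -0.05, 0.175, 0, 0, 0, 0, 1, -0.075, 0.2625, 0, 0, 0, 0, 1, -0.085, 0.35, 0, 0, 0, 0, 1, -0.0925, 0.425, 0, 0, 0, 0, 1, -0.0925, 0.4875, 0, 0, 0, 0, 1, -0.0938, 0.525, 0, 0, 0, 0, 1, -0.0938, 0.5388, 0, 0, 0, 0, 1, -0.0938, 0.5388, -0.05, 0, 0, 0, 1, -0.0938, 0.5388, -0.125, 0, 0, 0, 1, -0.0938, 0.5388, -0.175, 0, 0, 0, 1, -0.0938, 0.5388, -0.175, 0, 0, 0, 1]

```text
clock: 10.5
ee_pos: [0.4591, 0.1962, 0.0927]
eef_rot: [-0.488, -3.099, 0.007]
contact_force: [0.5, 0.0, -2.7]
gripper_width: 0.0614
grasp_force: 30.0
```

```bash
python3 - <<'E'
from h import *
from station import env, vision
s=env.state(); print(s["ee_pos"],s["eef_rot"])
c=vision.camera("wrist"); np.savez("pics/w3.npz",**c); cv2.imwrite("pics/w3.png",c["color"][:,:,::-1])
w=wcloud(c)
print(ring(w,(.4605,.1985),.105,.13,.04)); print(ring(w,(.4605,.1985),.012,.02,.055))
c=vision.camera("top"); w=cloud(c);S=vision.camera("side");ws=cloud(S)
for z in((.012,.02,.045),(.003,.02,.045)): print(ring(w,(.537,-.277),*z),ring(ws,(.537,-.277),*z))
cv2.imwrite("pics/s3.png",S["color"][:,:,::-1])
E
```

```text
[0.45905154 0.1961835  0.09267219] [-0.48783242 -3.09936018  0.00745888]
(0.4598, 0.1986, 0.0401, 8354)
(0.4617, 0.2003, 0.0462, 4748)
(0.5349, -0.2784, 0.0336, 160) (0.5353, -0.2793, 0.0321, 324)
(0.5368, -0.277, 0.0449, 555) (0.5338, -0.2796, 0.0372, 987)
```

View pics/s3.png

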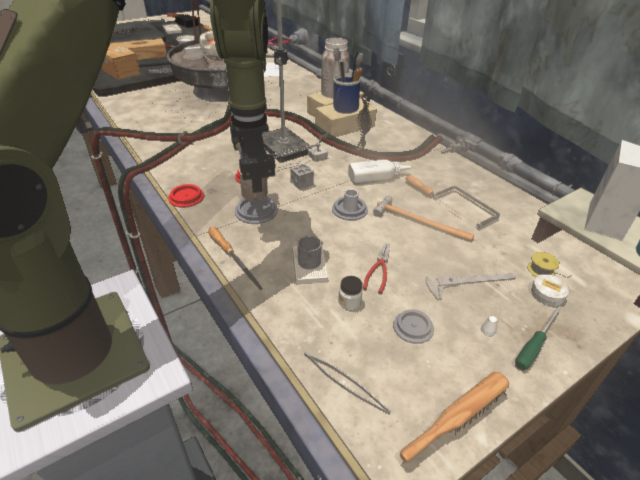

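The side view shows the large flask held over its base (257,205), the medium flask on the block (310,252) and the small base free (413,325). Now lowering.

To row units: -0.049 m / 0.4 = -0.1225, 0.001 m / 0.4 = 0.0025.

Call:
step_arm:
  moves: [0.0025, 0.0025, -0.025, 0, 0, 0, 1, 0.0025, 0.0025, -0.05, 0, 0, 0, 1, 0.0025, 0.0025, -0.075, 0, 0, 0, 1, 0.0025, 0.0025, -0.0925, 0, 0, 0, 1, 0.0025, 0.0025, -0.105, 0, 0, 0, 1, 0.0025, 0.0025, -0.115, 0, 0, 0, 1, 0.0025, 0.0025, -0.12, 0, 0, 0, 1, 0.0025, 0.0025, -0.1225, 0, 0, 0, 1, 0.0025, 0.0025, -0.1225, 0, 0, 0, 1]

```text
clock: 11.55
ee_pos: [0.4617, 0.1996, 0.0459]
eef_rot: [0.486, 3.103, 0.0]
contact_force: [-0.2, 0.1, -3.4]
gripper_width: 0.0612
grasp_force: 30.0
```

Call:
step_arm:
  moves: [0, 0, -0.0025, 0, 0, 0, 1, 0, 0, -0.005, 0, 0, 0, 1, 0, 0, -0.005, 0, 0, 0, 1]

```text
clock: 11.85
ee_pos: [0.4617, 0.1996, 0.0457]
eef_rot: [0.486, 3.102, 0.001]
contact_force: [-3.6, -0.4, 16.7]
gripper_width: 0.0613
grasp_force: 30.0
```

On the floor (10 mm lower than at the grasp). Release, rise, then go to the small flask.

To row units: 0.156 m / 0.4 = 0.39, 0.001 m / 0.4 = 0.0025.

Call:
step_arm:
  moves: [0, 0, 0.0025, 0, 0, 0, 0.3, 0, 0, 0.0025, 0, 0, 0, -0.3, 0, 0, 0.0025, 0, 0, 0, -1, 0, 0, 0.0025, 0, 0, 0, -1, 0, 0, 0.0025, 0, 0, 0, -1, 0, 0, 0.05, 0, 0, 0, -1, 0, 0, 0.15, 0, 0, 0, -1, 0, 0, 0.25, 0, 0, 0, -1, 0, 0, 0.35, 0, 0, 0, -1, 0, 0, 0.39, 0, 0, 0, -1, 0, 0, 0.39, 0, 0, 0, -1]

```text
clock: 12.95
ee_pos: [0.4631, 0.2002, 0.2019]
eef_rot: [0.487, 3.099, 0.005]
contact_force: [0.1, 0.5, -0.6]
gripper_width: 0.0885
grasp_force: 0.0
```

To row units: 0.1955 m / 0.4 = 0.4888, 0.18 m / 0.4 = 0.45.

Call:
step_arm:
  moves: [0.075, -0.05, 0, 0, 0, 0, -1, 0.15, -0.1, 0, 0, 0, 0, -1, 0.225, -0.15, 0, 0, 0, 0, -1, 0.3, -0.2, 0, 0, 0, 0, -1, 0.375, -0.25, 0, 0, 0, 0, -1, 0.45, -0.2875, 0, 0, 0, 0, -1, 0.4888, -0.2975, 0, 0, 0, 0, -1, 0.4888, -0.2975, 0, 0, 0, 0, -1, 0.4888, -0.2975, 0, 0, 0, 0, -1]

```text
clock: 13.85
ee_pos: [0.6557, 0.0811, 0.1979]
eef_rot: [-0.485, -3.101, 0.001]
contact_force: [-0.3, 0.6, 0.3]
gripper_width: 0.0881
grasp_force: 0.0
```

```bash
python3 - <<'E'
from h import *
from station import env, vision
s=env.state(); print(s["ee_pos"],s["eef_rot"])
c=vision.camera("wrist"); np.savez("pics/w4.npz",**c); cv2.imwrite("pics/w4.png",c["color"][:,:,::-1])
w=wcloud(c)
for c,zs in [((.657,.08),(.042,.056,.03)),((.656,.08),(.012,.02,.047)),((.461,.199),(.06,.08,.045)),((.461,.199),(.012,.02,.055))]: print(ring(w,c,*zs))
E
```

```text
[0.65565018 0.08110639 0.19790717] [-4.84602475e-01 -3.10062329e+00  8.79549895e-04]
(0.6593, 0.0815, 0.0175, 599)
(0.6584, 0.0816, 0.0384, 2323)
None
(0.4843, 0.1949, 0.0392, 953)
```

View pics/w4.png

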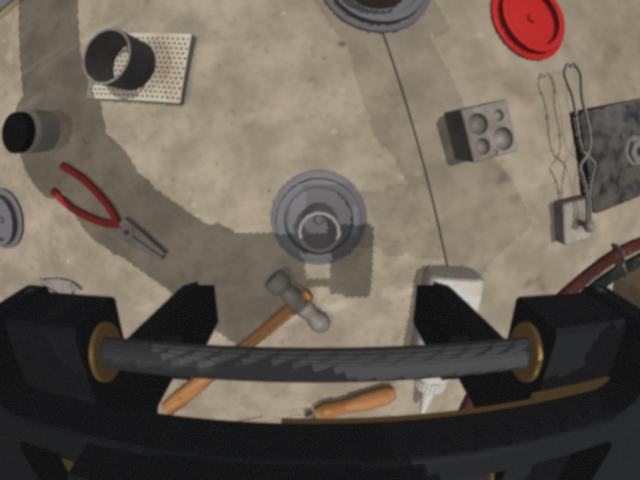

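The wrist view shows the small flask at (320,230), centred between the fingers, with hammer and bottle clear of them.

Call:
step_arm:
  moves: [0.0025, 0, -0.1, 0, 0, 0, -1, 0.0025, 0, -0.2, 0, 0, 0, -1, 0.0025, 0, -0.3, 0, 0, 0, -1, 0.0025, 0, -0.375, 0, 0, 0, -1, 0.0025, 0, -0.4125, 0, 0, 0, -1, 0.0025, 0, -0.4125, 0, 0, 0, -1, 0.0025, 0, -0.4125, 0, 0, 0, 1, 0.0025, 0, -0.4125, 0, 0, 0, 1, 0.0025, 0, -0.4125, 0, 0, 0, 1, 0.0025, 0, -0.4125, 0, 0, 0, 1, 0.0025, 0, -0.4125, 0, 0, 0, 1, 0.0025, 0, -0.4125, 0, 0, 0, 1]
  newtons: 20

```text
clock: 15.1
ee_pos: [0.6582, 0.0805, 0.035]
eef_rot: [0.486, 3.103, 0.0]
contact_force: [-0.0, -0.0, -0.2]
gripper_width: 0.0423
grasp_force: 0.0
```

Call:
step_arm:
  moves: [0, 0, 0, 0, 0, 0, 1, 0, 0, 0, 0, 0, 0, 1, 0, 0, 0, 0, 0, 0, 1]

```text
clock: 15.4
ee_pos: [0.6583, 0.0811, 0.0349]
eef_rot: [0.486, 3.103, 0.001]
contact_force: [0.6, 1.4, 1.2]
gripper_width: 0.0324
grasp_force: 20.0
```

To row units: -0.245 m / 0.4 = -0.6125, -0.212 m / 0.4 = -0.53.

Call:
step_arm:
  moves: [0, 0, 0.0375, 0, 0, 0, 1, 0, 0, 0.1, 0, 0, 0, 1, 0, 0, 0.175, 0, 0, 0, 1, 0, 0, 0.25, 0, 0, 0, 1, -0.0175, -0.05, 0.25, 0, 0, 0, 1, -0.0425, -0.125, 0.25, 0, 0, 0, 1, -0.07, -0.205, 0.25, 0, 0, 0, 1, -0.0975, -0.2875, 0.25, 0, 0, 0, 1, -0.125, -0.37, 0.25, 0, 0, 0, 1, -0.1525, -0.45, 0.25, 0, 0, 0, 1, -0.18, -0.53, 0.25, 0, 0, 0, 1, -0.2075, -0.6125, 0.25, 0, 0, 0, 1]

```text
clock: 16.6
ee_pos: [0.5743, -0.1659, 0.1356]
eef_rot: [0.486, 3.104, -0.001]
contact_force: [0.8, -0.2, -1.1]
gripper_width: 0.0327
grasp_force: 20.0
```

To row units: -0.1135 m / 0.4 = -0.2838, -0.108 m / 0.4 = -0.27.

Call:
step_arm:
  moves: [-0.0275, -0.0825, 0, 0, 0, 0, 1, -0.055, -0.1625, 0, 0, 0, 0, 1, -0.0775, -0.23, 0, 0, 0, 0, 1, -0.0925, -0.27, 0, 0, 0, 0, 1, -0.0975, -0.2838, 0, 0, 0, 0, 1, -0.0975, -0.2838, -0.05, 0, 0, 0, 1, -0.0975, -0.2838, -0.1, 0, 0, 0, 1, -0.0975, -0.2838, -0.15, 0, 0, 0, 1, -0.0975, -0.2838, -0.15, 0, 0, 0, 1, -0.0975, -0.2838, -0.15, 0, 0, 0, 1]

```text
clock: 17.6
ee_pos: [0.5365, -0.277, 0.0752]
eef_rot: [-0.484, -3.104, -0.001]
contact_force: [0.5, 0.0, -2.0]
gripper_width: 0.0322
grasp_force: 20.0
```

```bash
python3 - <<'E'
from h import *
from station import env, vision
s=env.state(); print(s["ee_pos"],s["eef_rot"])
c=vision.camera("wrist"); np.savez("pics/w5.npz",**c); cv2.imwrite("pics/w5.png",c["color"][:,:,::-1])
w=wcloud(c)
for zs in [(.012,.02,.04),(.002,.012,.05)]: print(ring(w,(.536,-.278),*zs))
E
```

```text
[ 0.5365469  -0.27703565  0.0752347 ] [-4.84424968e-01 -3.10399138e+00 -8.31267943e-04]
(0.5362, -0.2768, 0.0311, 3030)
(0.5352, -0.2774, 0.0497, 5609)
```

View pics/w5.png

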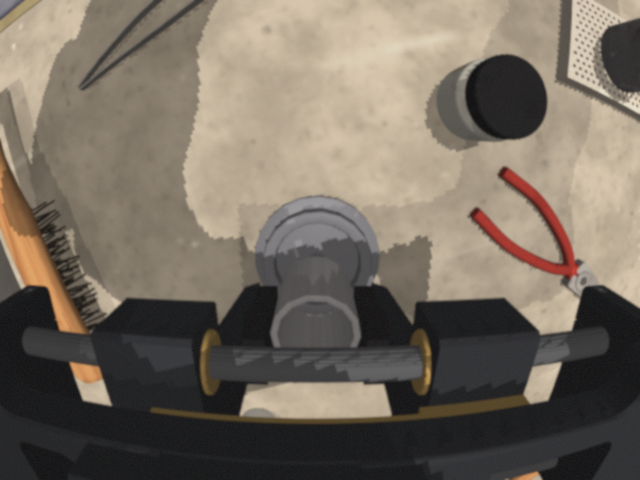

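The flask at (316,320) hangs centred over the small base at (318,255). Lowering.

To row units: -0.04 m / 0.4 = -0.1, -0.02 m / 0.4 = -0.05.

Call:
step_arm:
  moves: [0, 0.0025, -0.025, 0, 0, 0, 1, 0, 0.0025, -0.05, 0, 0, 0, 1, 0, 0.0025, -0.07, 0, 0, 0, 1, 0, 0.0025, -0.0825, 0, 0, 0, 1, 0, 0.0025, -0.0925, 0, 0, 0, 1, 0, 0.0025, -0.0975, 0, 0, 0, 1, 0, 0.0025, -0.1, 0, 0, 0, 1, 0, 0.0025, -0.1, 0, 0, 0, 1]

```text
clock: 18.45
ee_pos: [0.5363, -0.277, 0.035]
eef_rot: [0.486, 3.103, -0.0]
contact_force: [1.0, 0.4, -2.0]
gripper_width: 0.0325
grasp_force: 20.0
```

To row units: -0.001 m / 0.4 = -0.0025.

Call:
step_arm:
  moves: [0, 0, -0.0025, 0, 0, 0, 1, 0, 0, -0.0025, 0, 0, 0, 1]

```text
clock: 18.65
ee_pos: [0.5364, -0.277, 0.0348]
eef_rot: [0.486, 3.103, -0.001]
contact_force: [-1.9, 0.8, 6.6]
gripper_width: 0.0327
grasp_force: 20.0
```

To row units: 0.166 m / 0.4 = 0.415, 0.001 m / 0.4 = 0.0025.

Call:
step_arm:
  moves: [0, 0, 0.0025, 0, 0, 0, 0.4, 0, 0, 0.0025, 0, 0, 0, -0.1, 0, 0, 0.0025, 0, 0, 0, -1, 0, 0, 0.0025, 0, 0, 0, -1, 0, 0, 0.0025, 0, 0, 0, -1, 0, 0, 0.0025, 0, 0, 0, -1, 0, 0, 0.05, 0, 0, 0, -1, 0, 0, 0.15, 0, 0, 0, -1, 0, 0, 0.25, 0, 0, 0, -1, 0, 0, 0.35, 0, 0, 0, -1, 0, 0, 0.415, 0, 0, 0, -1, 0, 0, 0.415, 0, 0, 0, -1]

```text
clock: 19.85
ee_pos: [0.5385, -0.2776, 0.2038]
eef_rot: [0.486, 3.096, -0.002]
contact_force: [1.0, 0.1, 0.2]
gripper_width: 0.0882
grasp_force: 0.0
```

To row units: 0.242 m / 0.4 = 0.605, 0.235 m / 0.4 = 0.5875.

Call:
step_arm:
  moves: [-0.025, 0.0875, 0, 0, 0, 0, -1, -0.05, 0.175, 0, 0, 0, 0, -1, -0.075, 0.2625, 0, 0, 0, 0, -1, -0.1, 0.35, 0, 0, 0, 0, -1, -0.125, 0.4375, 0, 0, 0, 0, -1, -0.15, 0.525, 0, 0, 0, 0, -1, -0.175, 0.5875, 0, 0, 0, 0, -1, -0.1788, 0.605, 0, 0, 0, 0, -1, -0.1788, 0.605, 0, 0, 0, 0, -1, -0.1788, 0.605, 0, 0, 0, 0, -1]

```text
clock: 20.85
ee_pos: [0.465, -0.0364, 0.1993]
eef_rot: [-0.489, -3.103, 0.001]
contact_force: [0.1, -0.8, 0.2]
gripper_width: 0.0883
grasp_force: 0.0
```

```bash
python3 - <<'E'
from h import *
from station import env, vision
s=env.state(); print(s["ee_pos"],s["eef_rot"])
c=vision.camera("wrist"); w=wcloud(c); print(ring(w,(.464,-.035),.056,.07,.035))
S=vision.camera("side");ws=cloud(S)
for c,zs in [((.536,-.277),(.042,.056,.03)),((.461,.199),(.06,.08,.045))]:print(ring(ws,c,*zs))
cv2.imwrite("pics/s6.png",cv2.resize(S["color"][100:400,180:580,::-1],(800,600)))
E
```

```text
[ 0.46496864 -0.03639564  0.19934833] [-4.89099173e-01 -3.10314603e+00  1.34959552e-03]
(0.4642, -0.0349, 0.0247, 851)
(0.5362, -0.2794, 0.0179, 153)
(0.4599, 0.1966, 0.0339, 192)
```

View pics/s6.png

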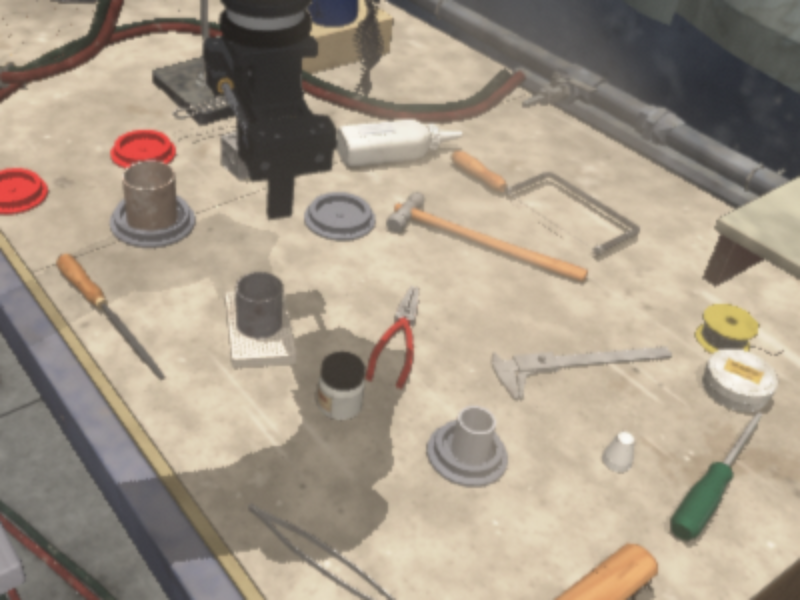

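The large flask sits in its base at (150,205) and the small one at (473,440), both inside the rims. The medium flask is on the block at (260,305), and the medium base is free at (340,215). I'll fetch the medium flask.

To row units: -0.157 m / 0.4 = -0.3925, -0.145 m / 0.4 = -0.3625.

Call:
step_arm:
  moves: [0, 0, -0.1, 0, 0, 0, -1, 0, 0, -0.2, 0, 0, 0, -1, 0, 0, -0.3, 0, 0, 0, -1, 0, 0, -0.3625, 0, 0, 0, -1, 0, 0, -0.3925, 0, 0, 0, -1, 0, 0, -0.3925, 0, 0, 0, -1, 0, 0, -0.3925, 0, 0, 0, 1, 0, 0, -0.3925, 0, 0, 0, 1, 0, 0, -0.3925, 0, 0, 0, 1, 0, 0, -0.3925, 0, 0, 0, 1, 0, 0, -0.3925, 0, 0, 0, 1, 0, 0, -0.3925, 0, 0, 0, 1]
  newtons: 25

```text
clock: 22.15
ee_pos: [0.465, -0.0348, 0.0431]
eef_rot: [0.486, 3.103, 0.001]
contact_force: [0.6, -0.5, 4.5]
gripper_width: 0.0473
grasp_force: 25.0
```

To row units: 0.192 m / 0.4 = 0.48, 0.116 m / 0.4 = 0.29.

Call:
step_arm:
  moves: [0, 0, 0.0375, 0, 0, 0, 1, 0, 0, 0.1, 0, 0, 0, 1, 0, 0, 0.175, 0, 0, 0, 1, 0.0375, 0.025, 0.2, 0, 0, 0, 1, 0.1, 0.0625, 0.2, 0, 0, 0, 1, 0.175, 0.1075, 0.2, 0, 0, 0, 1, 0.25, 0.15, 0.2, 0, 0, 0, 1, 0.325, 0.1975, 0.2, 0, 0, 0, 1, 0.4, 0.2425, 0.2, 0, 0, 0, 1, 0.45, 0.2725, 0.2, 0, 0, 0, 1, 0.48, 0.29, 0.2, 0, 0, 0, 1, 0.48, 0.29, 0.15, 0, 0, 0, 1]

```text
clock: 23.35
ee_pos: [0.6599, 0.0836, 0.1044]
eef_rot: [0.484, 3.098, 0.006]
contact_force: [0.3, -0.6, -1.2]
gripper_width: 0.0471
grasp_force: 24.9
```

To row units: -0.02 m / 0.4 = -0.05, -0.015 m / 0.4 = -0.0375.

Call:
step_arm:
  moves: [0, 0, -0.0375, 0, 0, 0, 1, 0, 0, -0.05, 0, 0, 0, 1, 0, 0, -0.05, 0, 0, 0, 1, 0, 0, -0.05, 0, 0, 0, 1]

```text
clock: 23.75
ee_pos: [0.6566, 0.0809, 0.083]
eef_rot: [0.487, 3.104, 0.0]
contact_force: [-0.1, 0.6, -2.3]
gripper_width: 0.047
grasp_force: 24.9
```

```bash
python3 - <<'E'
from h import *
from station import env, vision
s=env.state(); print(s["ee_pos"],s["eef_rot"])
c=vision.camera("wrist"); cv2.imwrite("pics/w7.png",c["color"][:,:,::-1])
w=wcloud(c); print(ring(w,(.6565,.081),.012,.02,.05),ring(w,(.6565,.081),.003,.02,.06))
E
```

```text
[0.65659852 0.08089273 0.08301759] [4.86531459e-01 3.10360982e+00 6.79144414e-05]
(0.6582, 0.0822, 0.0381, 4320) (0.6531, 0.0836, 0.0558, 10580)
```

View pics/w7.png

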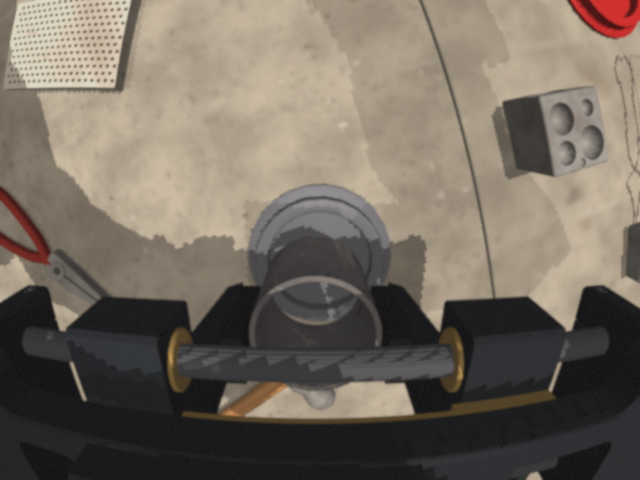

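The flask at (316,315) is over the base at (319,245), and the base measures about 1 mm further along x and y. Lowering with that correction.

To row units: -0.0465 m / 0.4 = -0.1163, -0.02 m / 0.4 = -0.05.

Call:
step_arm:
  moves: [0.0025, 0.0025, -0.025, 0, 0, 0, 1, 0.0025, 0.0025, -0.05, 0, 0, 0, 1, 0.0025, 0.0025, -0.075, 0, 0, 0, 1, 0.0025, 0.0025, -0.0925, 0, 0, 0, 1, 0.0025, 0.0025, -0.105, 0, 0, 0, 1, 0.0025, 0.0025, -0.1125, 0, 0, 0, 1, 0.0025, 0.0025, -0.1163, 0, 0, 0, 1, 0.0025, 0.0025, -0.1163, 0, 0, 0, 1]

```text
clock: 24.6
ee_pos: [0.6578, 0.0821, 0.0365]
eef_rot: [0.486, 3.103, 0.0]
contact_force: [-0.4, 0.7, -2.5]
gripper_width: 0.0469
grasp_force: 24.9
```

To row units: -0.0015 m / 0.4 = -0.0038, -0.001 m / 0.4 = -0.0025.

Call:
step_arm:
  moves: [0, 0, -0.0025, 0, 0, 0, 1, 0, 0, -0.0038, 0, 0, 0, 1]

```text
clock: 24.8
ee_pos: [0.6581, 0.0822, 0.0362]
eef_rot: [0.486, 3.103, 0.0]
contact_force: [-2.9, -0.7, 9.9]
gripper_width: 0.0472
grasp_force: 25.0
```

To row units: 0.2 m / 0.4 = 0.5, 0.19 m / 0.4 = 0.475.

Call:
step_arm:
  moves: [0, 0, 0.0025, 0, 0, 0, 0.4, 0, 0, 0.0025, 0, 0, 0, -0.1, 0, 0, 0.0025, 0, 0, 0, -1, 0, 0, 0.0025, 0, 0, 0, -1, 0, 0, 0.0025, 0, 0, 0, -1, 0, 0, 0.0025, 0, 0, 0, -1, 0, 0, 0.05, 0, 0, 0, -1, 0, 0, 0.15, 0, 0, 0, -1, 0, 0, 0.25, 0, 0, 0, -1, 0, 0, 0.35, 0, 0, 0, -1, -0.075, 0, 0.475, 0, 0, 0, -1, -0.15, 0, 0.5, 0, 0, 0, -1]

```text
clock: 26.0
ee_pos: [0.6001, 0.0831, 0.2402]
eef_rot: [0.487, 3.094, 0.006]
contact_force: [0.6, 0.2, 1.1]
gripper_width: 0.0881
grasp_force: 0.0
```

To row units: -0.1 m / 0.4 = -0.25, -0.09 m / 0.4 = -0.225.

Call:
step_arm:
  moves: [-0.075, -0.05, 0, 0, 0, 0, -1, -0.15, -0.1, 0, 0, 0, 0, -1, -0.225, -0.15, 0, 0, 0, 0, -1, -0.25, -0.175, 0, 0, 0, 0, -1, -0.25, -0.175, 0, 0, 0, 0, -1, -0.25, -0.175, 0, 0, 0, 0, -1]

```text
clock: 26.6
ee_pos: [0.4994, 0.013, 0.2356]
eef_rot: [0.486, 3.101, 0.003]
contact_force: [0.2, 0.2, 0.7]
gripper_width: 0.0882
grasp_force: 0.0
```

```bash
python3 - <<'E'
from h import *
from station import env, vision
S=vision.camera("side");ws=cloud(S)
for c,zs in [((.536,-.277),(.042,.056,.03)),((.461,.199),(.06,.08,.045)),((.657,.081),(.048,.062,.035)),((.473,-.165),(.045,.06,.04)),((.644,-.36),(.01,.045,.03)),((.62,.239),(.035,.05,.045))]:print(ring(ws,c,*zs))
cv2.imwrite("pics/s8.png",cv2.resize(S["color"][100:400,180:580,::-1],(800,600)))
E
```

```text
(0.5358, -0.281, 0.018, 161)
(0.4599, 0.1968, 0.0345, 198)
(0.6554, 0.0792, 0.0257, 130)
(0.473, -0.1664, 0.021, 319)
(0.6432, -0.3615, 0.0121, 189)
(0.6177, 0.2381, 0.0309, 211)
```

View pics/s8.png

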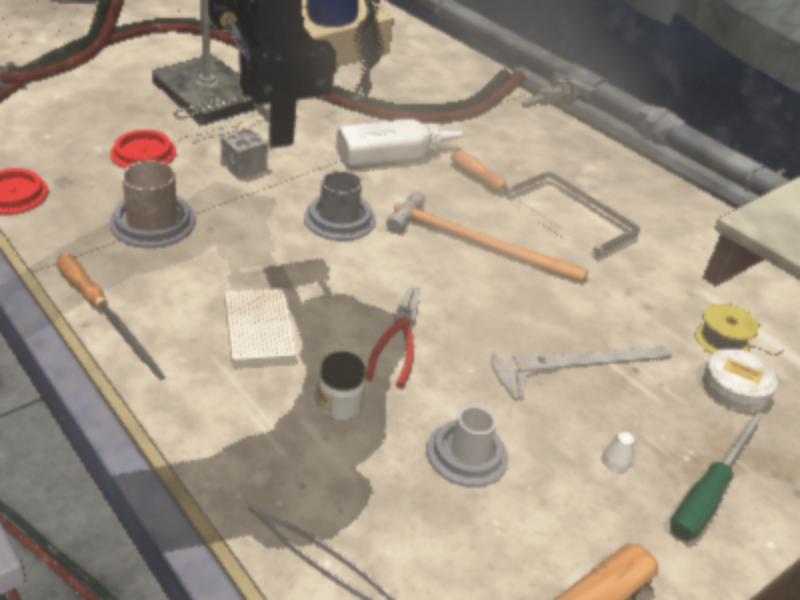

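All three flasks stand in their own bases, at (150,205), (340,205) and (473,440). The block at (262,328) is empty, and the bystanders have not moved.

```bash
python3 -c "
from station import job_done; print(job_done())"
```

```text
the job is handed in; nothing more can be done
None
```

The job is handed in (no verdict shown): in the last camera check each flask stood upright in its own base, the block was empty, and the jar, cone and doming block were where they started.

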